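Probe two bushes for the through bore

ROBOT

A 6-joint arm with a two-finger parallel gripper is mounted at the origin on the work surface; the furniture and walls round the work are solid. World frame = base frame: x ahead of the robot, y to its left, z up, the work surface at z = 0. Lengths are in mm, angles in rad, forces in N, time in s.
With the tool pointing down it reaches from about 250 to 725 mm from the base axis. Payload 4 kg.
Tool frame: the origin (TCP) lies at the very end of the fingers, on their centre line; the grasp point (between the pads) lies arm.pinch_z behind it (arm.pinch_z is the distance from the TCP to the grasp point, in mm); z points along the fingers, y is the direction in which the jaws open and shut (so a half turn about z gives the same grasp; the last joint's range is limited). The gripper opens to 85 mm and grips with 20 to 120 N. Pads are 22 mm wide; open, the fingers measure 114 mm over their backs; the gripper's body (76 mm by 85 mm) begins 54 mm behind the grasp point. The pads swing forward as they close: fully open they stand 13 mm farther back than shut.
Start: joints at [1.126, 0.241, 0.005, 1.335, 0, 1.571], TCP at [215.137, 451.349, 194.006] pointing down, gripper open.
Joint ranges: [-2.72, 2.72], [-1.05, 1.87], [-1.09, 1.28], [-1.99, 2.15], [-1.42, 1.44], [-3.14, 3.14]. Speed limits (rad/s): [2.79, 2.79, 3.14, 3.14, 3.14, 3.14].

INTERFACE

Orientations are given as a rotation vector (axis times angle).
In Python, from station import arm gives the robot as it stands. The module is installed in compiled form; this text tells all that it offers.
- The arm moves only by the shell command python3 -m inch 'ROWS' [FORCE]. ROWS is text: rows parted by semicolons, each of 7 numbers parted by spaces: the shift along the tool's x, y, z in m, then the turn, a rotation vector about the tool's x, y, z in degrees, then the closure, from -1 (fully open) to 1 (shut), so that 0 is half open. A call has 1 to 20 rows; each row shifts and turns the commanded pose from where the row before left it, along the tool's axes as they then stand; what a row does not reach is not made up. A row lasts 1/8 s, in which the tool goes at most 62.5 mm and 10.7 degrees, less where a joint would pass 70% of its speed; a pose out of reach is approached as far as the arm can. A call is refused whole if a number of a shift passes 0.0625 or a number of a turn 10.7, either way. A call with a gripper value outside its range is refused whole. The fingers move at their own pace and stop on an object; FORCE is the grip in N (left out, the last holds). Time passes only in rows, so rows that do not move let the fingers close. It gives the time, the measured TCP pose, the force and the opening at its end, in the units of the state.
- arm.read_state(): the state, without advancing time (a new reading comes with each control period).
- arm.snapshot(name): name is "scene" or "top"; returns the picture (420x560x3 uint8, red, green, blue); there is no depth.
- arm.calibration(name): a dict with "K" (3x3 intrinsics, pixels), "k1" (the pictures are not rectified: a ray, as slopes to the right and down, at radius r is drawn at 1 + k1 r^2 times it, then the intrinsics apply), "eye" and "rotation" of the camera in the world. Camera axes: x right, y up, looking along -z (the intrinsics and any distortion apply to the point x, -y, -z); pixel columns grow to the right and rows downward; lengths in mm; the calibration is good to about 2 mm. A picture is of the moment at which its call begins. calibration takes no time and is no camera call.
- arm.hand_in(): hands the job in, once; it reports no verdict.
The state is a dict: "time": time; "joints": joint angles; "qd": joint speeds; "effort": joint torques, N m; "position": TCP position; "tcp_rot": TCP orientation; "ft_force": force on the tool from outside, world axes, zero at the start; "wrist_torque": the same for the moment, N m; "grip_width": finger opening in mm.
Only numpy, scipy, OpenCV 4.12 (cv2) and the standard library are available. Lean on these libraries where they do the work, as an engineer would, in place of code of your own. Each camera call takes 0.05 s, during which the arm holds its last target.

TASK

One of the two pale grey bushes on the blue carrier is drilled right through, the other is only a shallow blind hole. Take the red-handled probe pin from its grey stand and try it in the left bore first, then in the right bore, holding it briefly at the depth it reaches each time. Finally leave the pin standing in the bore that goes right through, let down until its collar rests on the bush.

Things in the scene. Friction and masses are not known exactly. Their poses are not given: they have to be found in the camera images.
- pin_grip (a point): Middle of the upright red handle (round, 18 mm across, 50 mm long) of the loose probe pin, 0.15 kg. z points up along the pin. At the start the pin hangs upright by its collar in a fixed grey stand (60 x 60 x 60 mm) with an 18 mm hole; lift it 40 mm or more to draw it out. A weighing terminal 290 mm high stands between robot and bushes, some 80 mm or more from the bores, and a screen 325 mm high beside the stand.
- pin_tip (a point): Lower end of the same pin, on its axis, 67 mm below the middle of the handle; z points up along the pin. The steel shaft is 12 mm across and 36 mm long with a tapered end; above it sits a steel collar 42 mm across, 6 mm thick (underside 36 mm above the tip), then the handle.
- left_bore (a point): Centre of the mouth, level with the bush's top face, of the bore on the robot's left (+y). z up; y from the right bore to the left one, 90 mm apart. The bush is a fixed upright pale grey cylinder, 56 mm across, 50 mm high, on a fixed blue board (90 x 176 mm, top at 22 mm): mouth 72 mm above the bench. The bore is about 24 mm wide.
- right_bore (a point): The same point of the other bush, on the robot's right (-y), alike outside. One of the two bores (which one varies) is open right through: the pin goes in until its collar rests on the bush, tip 36 mm below the mouth. The other is blind, 14 mm deep: the pin stops with its collar 22 mm above the bush.

How it is judged:
By the outcome, as a careful person would: the job done as asked, in the order asked, and still so for the second after the job is handed in, with the robot touching nothing.
It also fails if it takes over 59 s, if anything falls off the work surface, if the arm or the gripper's body presses on something with over 40 N, if the wrist force passes 120 N, or if a joint passes its speed limit or range.

## Working session

There is one attempt and no reset: what is moved stays moved. The work goes in short steps, Python scripts to look and compute and a shell command to move; the robot and the scene stay as the last step left them, time stands still between calls to the robot, and variables do not carry over. Pictures are saved under pics/ and viewed, and the job is handed in when it is done.

```bash
mkdir -p pics; python3 - <<'E'
from station import arm
import cv2,numpy as np
print(arm.read_state(), arm.pinch_z)
for n in("scene","top"):
    cv2.imwrite(f"pics/{n}0.png",arm.snapshot(n)[:,:,::-1]); print(n,arm.calibration(n))
E
```

```text
{'time': 0.0, 'joints': array([ 1.12598579e+00,  2.41396003e-01,  3.70049336e-03,  1.33517335e+00,
       -3.59386979e-05,  1.57079752e+00]), 'qd': array([-0.00104255, -0.00148633, -0.00221592, -0.0010061 ,  0.00193778,
       -0.00150033]), 'effort': array([-1.09881021e-03, -3.72318041e+01,  2.52408063e+01,  1.70151133e-02,
       -3.31080435e-05,  1.24179996e-05]), 'position': array([214.84881184, 450.69956314, 193.11244139]), 'tcp_rot': array([-0.69286914, -3.06380069,  0.00318737]), 'ft_force': array([ 0.16971876,  0.5696769 , -0.10513444]), 'wrist_torque': array([-0.00581846,  0.01922418, -0.02100346]), 'grip_width': 85.34566486518439} 18.700000000000003
scene {'K': array([[389.6602914 ,   0.        , 278.76802374],
       [  0.        , 389.6602914 , 208.64921925],
       [  0.        ,   0.        ,   1.        ]]), 'k1': -0.015633102765968566, 'eye': array([1080.52412472, -306.18682655,  611.3883598 ]), 'rotation': array([0.84441782, 0.47253333, 0.92154766])}
top {'K': array([[444.92282051,   0.        , 279.6344813 ],
       [  0.        , 444.92282051, 210.15284099],
       [  0.        ,   0.        ,   1.        ]]), 'k1': 0.008555368273614009, 'eye': array([ 422.02682589,   47.76883269, 1022.03540164]), 'rotation': array([ 0.09994041, -0.0775514 , -1.5505642 ])}
```

View pics/scene0.png

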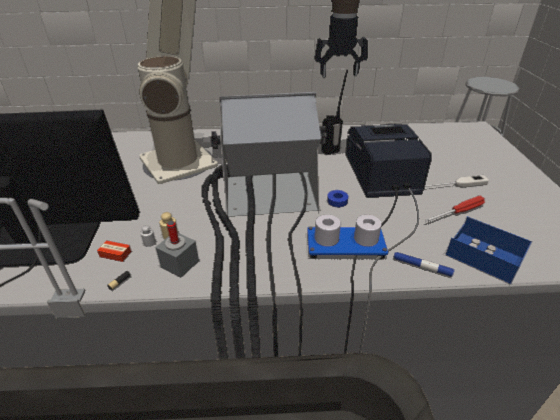

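View pics/top0.png

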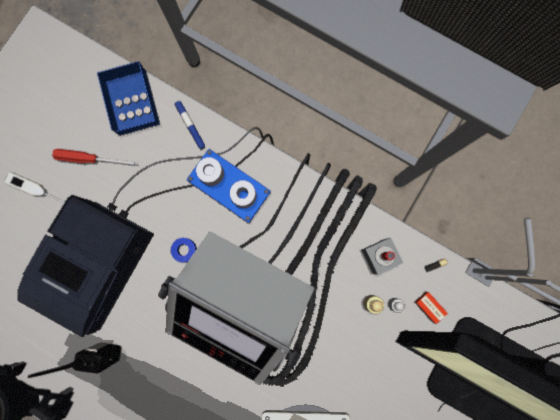

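The scene view shows the stand with the red handle at about (172,235) and the bushes at (327,230) and (368,230). In the top view the pin is at (387,256) and the bushes are at (209,170) and (242,193). I'll zoom in to measure them.

```bash
cat > h.py <<'E'
import numpy as np,cv2
from scipy.spatial.transform import Rotation as R
from station import arm
def ray(n,u,v):
    c=arm.calibration(n);K=c["K"]
    d=np.array([c["k1"],0,0,0,0.]);
    p=cv2.undistortPoints(np.array([[[u,v]]],float),K,d)[0,0]
    return c["eye"],R.from_rotvec(c["rotation"]).apply([p[0],-p[1],-1])
def onz(n,u,v,z):
    e,d=ray(n,u,v);return e+d*(z-e[2])/d[2]
def proj(n,P):
    c=arm.calibration(n);q=R.from_rotvec(c["rotation"]).inv().apply(np.atleast_2d(P)-c["eye"])
    a=np.c_[q[:,0]/-q[:,2],-q[:,1]/-q[:,2]];a*=1+c["k1"]*(a**2).sum(1)[:,None]
    return a*c["K"][0,0]+c["K"][:2,2]
E
python3 - <<'E'
from h import *
t=cv2.imread("pics/top0.png");s=cv2.imread("pics/scene0.png")
def crop(i,x,y,w,h,f): return cv2.resize(i[y:y+h,x:x+w],None,fx=f,fy=f,interpolation=cv2.INTER_CUBIC)
cv2.imwrite("pics/a.png",np.hstack([crop(t,180,140,100,90,4),crop(t,340,220,100,90,4)]))
cv2.imwrite("pics/b.png",np.hstack([crop(s,300,200,100,90,4),crop(s,130,200,100,90,4)]))
for u,v,z in((209,170,72),(242,193,72),(387,256,120)):print(onz("top",u,v,z))
for u,v,z in((368,224,72),(327,224,72),(174,222,143)):print(onz("scene",u,v,z))
E
```

```text
[615.18971385 217.74492499  72.        ]
[565.86081623 144.43665592  72.        ]
[ 435.63899607 -155.84911474  120.        ]
[623.15160948 212.92833948  72.        ]
[573.80304147 137.80051678  72.        ]
[ 473.70468272 -163.64177357  143.        ]
```

View pics/a.png

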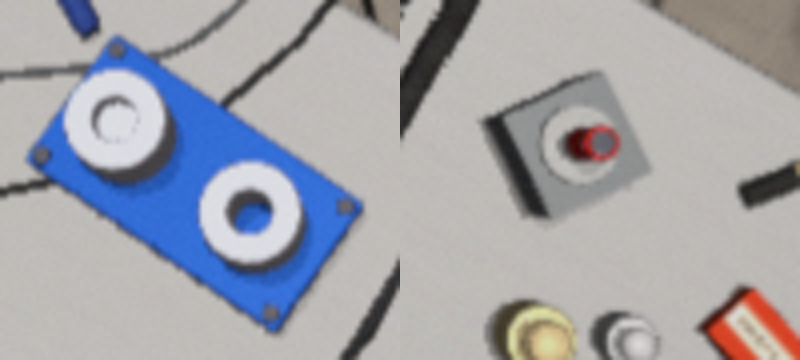

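View pics/b.png

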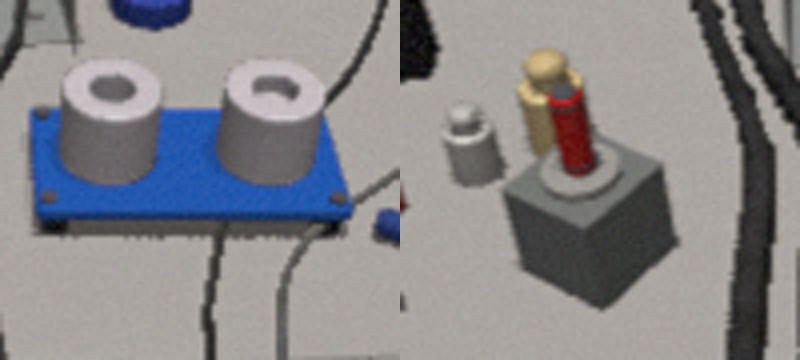

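```bash
python3 - <<'E'
from h import *
for n,pts in(("top",((208.5,169.4,72),(242.25,192.75,72),(384.9,255.9,66),(390.4,255.1,116))),("scene",((368.1,221.9,72),(327.4,221.6,72),(174.9,241.6,66),(170.5,222.5,116)))):
  for p in pts: print(n,onz(n,*p).round(1))
# stand top corners
for p in((465,123),(525,217)): pass
f=lambda x,y:(( x-400+.5)/4-.5+340,(y+.5)/4-.5+220)
for p in((501,112),(601,70),(652,168),(545,218)):print(onz("top",*f(*p),60).round(1))
E
```

```text
top [616.5 218.9  72. ]
top [566.4 143.9  72. ]
top [ 436.6 -163.6   66. ]
top [ 437.6 -163.6  116. ]
scene [617.8 218.2  72. ]
scene [567.6 143.8  72. ]
scene [ 438.7 -162.3   66. ]
scene [ 436.4 -162.   116. ]
[ 453.5 -122.2   60. ]
[ 477.1 -175.9   60. ]
[ 425.2 -202.6   60. ]
[ 397.6 -145.4   60. ]
```

```bash
python3 - <<'E'
from h import *
print("terminal")
for p in((212,236),(312,290),(268,380),(165,290)):print(p,onz("top",*p,290).round(),onz("top",*p,150).round())
for p in((221,98),(317,96),(318,138),(222,140)):print("s",p,onz("scene",*p,290).round())
print("screen")
for p in((398,335),(412,346),(560,395),(560,415)):print(p,onz("top",*p,325).round())
for p in((0,117),(101,110),(137,215)):print("s",p,onz("scene",*p,325).round())
print("black box")
for p in((72,196),(152,235),(90,332),(18,300)):print(p,onz("top",*p,100).round())
print("antenna",onz("top",118,350,60),onz("scene",346,72,200))
E
```

```text
terminal
(212, 236) [460. 170. 290.] [468. 193. 150.]
(312, 290) [376.   4. 290.] [367.  -4. 150.]
(268, 380) [234.  72. 290.] [198.  77. 150.]
(165, 290) [371. 243. 290.] [361. 280. 150.]
s (221, 98) [294.  39. 290.]
s (317, 96) [405. 225. 290.]
s (318, 138) [573. 100. 290.]
s (222, 140) [483. -50. 290.]
screen
(398, 335) [ 313. -125.  325.]
(412, 346) [ 298. -146.  325.]
(560, 395) [ 232. -364.  325.]
(560, 415) [ 204. -362.  325.]
s (0, 117) [ 232. -380.  325.]
s (101, 110) [ 306. -214.  325.]
s (137, 215) [ 672. -252.  325.]
black box
(72, 196) [549. 499. 100.]
(152, 235) [470. 326. 100.]
(90, 332) [271. 442. 100.]
(18, 300) [332. 594. 100.]
antenna [228.83729784 397.45008332  60.        ] [ 93.9971758  586.69462411 200.        ]
```

```bash
cat >> h.py <<'E'
def st():
    s=arm.read_state();M=R.from_rotvec(s["tcp_rot"]).as_matrix()
    print("t",round(s["time"],2),"pos",s["position"].round(1),"F",s["ft_force"].round(1),"T",s["wrist_torque"].round(2),"w",round(s["grip_width"],1),"j",s["joints"].round(2))
    print("yaw_x",np.degrees(np.arctan2(M[1,0],M[0,0])).round(1),"z",M[:,2].round(3)); return s,M
def shift(w):  # world delta in mm -> tool m
    M=R.from_rotvec(arm.read_state()["tcp_rot"]).as_matrix();return (M.T@np.asarray(w,float)/1000)
E
python3 - <<'E'
from h import *
s,M=st();print(M.round(3)); print("others",onz("top",375,305,50),onz("top",397,305,40))
E
```

```text
t 0.1 pos [214.9 450.8 193.2] F [ 0.3 -0.  -0.5] T [-0.03  0.03 -0.02] w 85.2 j [ 1.13  0.24  0.    1.34 -0.    1.57]
yaw_x 154.5 z [-0.001 -0.002 -1.   ]
[[-0.903  0.43  -0.001]
 [ 0.43   0.903 -0.002]
 [-0.    -0.002 -1.   ]]
others [ 331.91043503 -145.17756851   50.        ] [ 331.99082512 -194.4935537    40.        ]
```

```bash
python3 - <<'E'
from h import *
e1,d1=ray("top",30,375);e2,d2=ray("scene",346,72)
A=np.c_[d1,-d2];x=np.linalg.lstsq(A,e2-e1,rcond=None)[0];print(e1+d1*x[0],e2+d2*x[1])
for z in(190,): print(proj("top",[[215,451,z]]),proj("scene",[[215,451,z]]))
E
```

```text
[224.55586492 471.60283838 254.52145177] [223.17629221 469.77776038 253.86855866]
[[ 61.22093614 371.58758264]] [[337.41647068  93.93437445]]
```

```bash
python3 - <<'E'
import cv2
i=cv2.imread("pics/scene0.png")[0:180,280:440];cv2.imwrite("pics/c.png",cv2.resize(i,None,fx=3.3,fy=3.3,interpolation=cv2.INTER_CUBIC))
E
```

```text
(no output)
```

View pics/c.png

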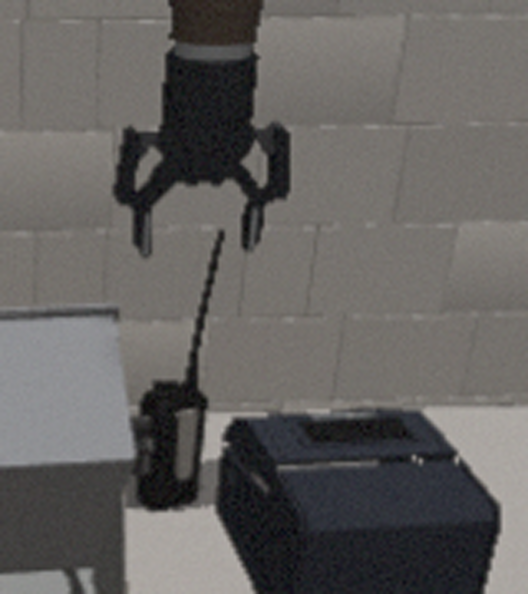

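```bash
python3 - <<'E'
from h import *
i=cv2.imread("pics/top0.png")[320:420,0:160].copy();i=cv2.resize(i,None,fx=5,fy=5,interpolation=cv2.INTER_CUBIC)
i=cv2.convertScaleAbs(i,alpha=2,beta=20)
P=np.array([[215,451,z] for z in(193,250,300)]);print(proj("scene",P))
for p in proj("top",P):print(p);cv2.circle(i,(int(p[0]*5),int((p[1]-320)*5)),4,(0,255,255),-1)
cv2.imwrite("pics/d.png",i)
E
```

```text
[[337.49612913  92.95401621]
 [339.0545374   73.74979492]
 [340.49547363  55.95070813]]
[ 60.38711319 371.99974946]
[ 43.27342109 380.46006638]
[ 25.95858009 389.02147087]
```

View pics/d.png

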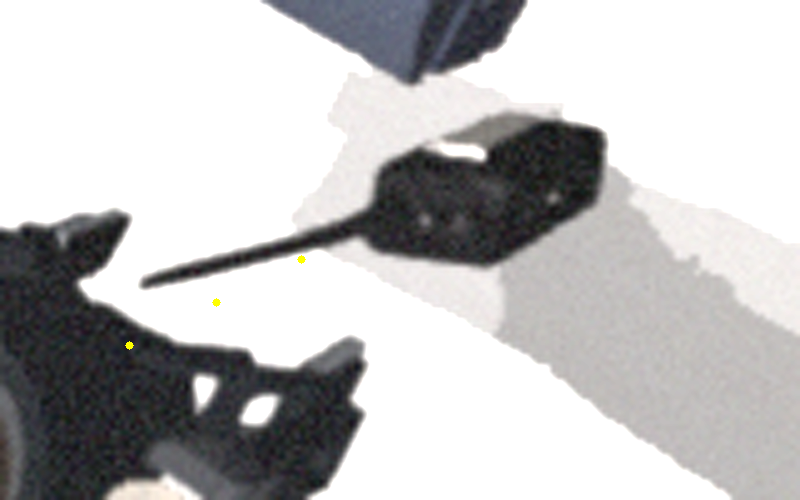

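The fingertips appear at about (48,376) in the top view and (340,76) in the scene view, with the radio's antenna tip between the jaws. A straight vertical lift clears it.

```bash
python3 -m inch '0 0 -0.03 0 0 0 -1; 0 0 -0.06 0 0 0 -1; 0 0 -0.06 0 0 0 -1; 0 0 -0.05 0 0 0 -1; 0 0 0 0 0 0 -1'
python3 - <<'E'
from h import *
st();
for n in("scene","top"): cv2.imwrite(f"pics/{n}1.png",arm.snapshot(n)[:,:,::-1])
E
```

```text
time: 0.72
position: [215.8, 452.7, 398.2]
tcp_rot: [0.693, 3.062, 0.013]
ft_force: [-0.1, -0.2, -0.3]
grip_width: 85.3
t 0.72 pos [215.8 452.7 398.2] F [-0.1 -0.2 -0.3] T [0.03 0.03 0.  ] w 85.3 j [1.13 0.26 0.56 1.86 0.   1.57]
yaw_x 154.5 z [ 0.004  0.008 -1.   ]
```

View pics/scene1.png

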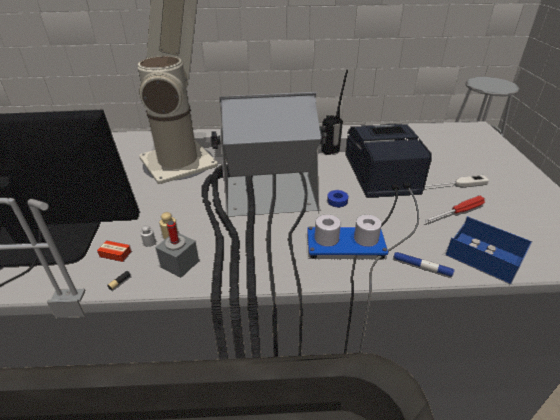

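The gripper is now above the frame and the way is clear. Next I swing over to the pin at TCP height 400.

```bash
python3 -m inch '-0.03 -0.002 0 0 0 3.5 -1; -0.0595 -0.0065 0 0 0 7.1 -1; -0.0595 -0.0065 0 0 0 7.1 -1; -0.0595 -0.0065 0 0 0 7.1 -1; -0.0595 -0.0065 0 0 0 7.1 -1; -0.0595 -0.0065 0 0 0 7.1 -1; -0.0595 -0.0065 0 0 0 7.1 -1; -0.0595 -0.0065 0 0 0 7.1 -1; -0.0595 -0.0065 0 0 0 7.1 -1; -0.0595 -0.0065 0 0 0 7.1 -1; -0.0595 -0.0065 0 0 0 7.1 -1; -0.0595 -0.0065 0 0 0 7.1 -1; -0.03 -0.002 0 0 0 3.5 -1; 0 0 0 0 0 0 -1'
python3 - <<'E'
from h import *
s,M=st();print(shift(np.array([437.3,-163,s["position"][2]])-s["position"]))
for n in("scene","top"): cv2.imwrite(f"pics/{n}2.png",arm.snapshot(n)[:,:,::-1])
E
```

```text
time: 2.58
position: [430.2, -167.8, 392.0]
tcp_rot: [-2.583, -1.781, 0.004]
ft_force: [0.7, 0.3, -0.9]
grip_width: 85.2
t 2.58 pos [ 430.2 -167.8  392. ] F [ 0.7  0.3 -0.9] T [ 0.01 -0.02  0.03] w 85.2 j [-0.37  0.18  0.44  1.83 -0.    1.56]
yaw_x 69.2 z [-0.004  0.001 -1.   ]
[ 7.00693113e-03  4.93232383e-03 -2.16850290e-05]
```

View pics/scene2.png

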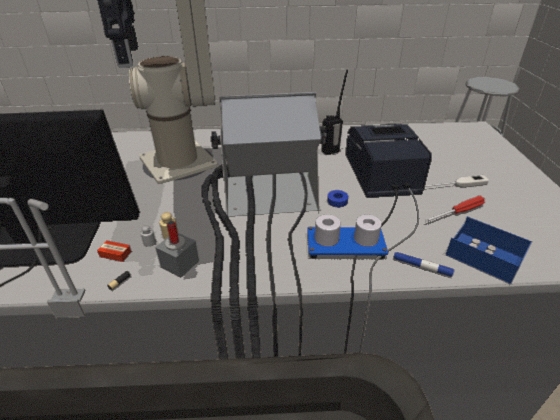

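View pics/top2.png

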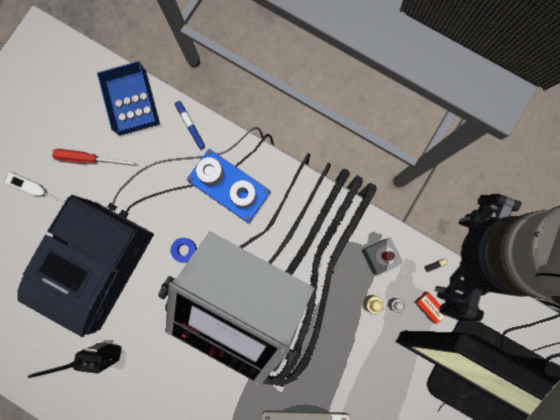

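```bash
python3 - <<'E'
from h import *
for z in(392,410,430,450):print(z,proj("top",[[430,-168,z]]),proj("scene",[[430,-168,z]]))
for n,x,y,w,h in(("top",420,180,100,140),("scene",80,0,90,126)):
    i=cv2.imread(f"pics/{n}2.png")[y:y+h,x:x+w];cv2.imwrite(f"pics/{n}2c.png",cv2.convertScaleAbs(cv2.resize(i,None,fx=4,fy=4,interpolation=cv2.INTER_CUBIC),alpha=2))
cv2.imwrite("pics/e.png",np.hstack([cv2.resize(cv2.imread(f"pics/{n}2c.png"),(400,560)) for n in("top","scene")]))
E
```

```text
392 [[439.79968722 258.13374533]] [[136.05428684  89.23288602]]
410 [[444.36426115 258.05524394]] [[133.52891728  78.18441039]]
430 [[449.76401351 257.96249565]] [[130.62561643  65.46538607]]
450 [[455.54435836 257.86334993]] [[127.61469388  52.25538068]]
```

View pics/e.png

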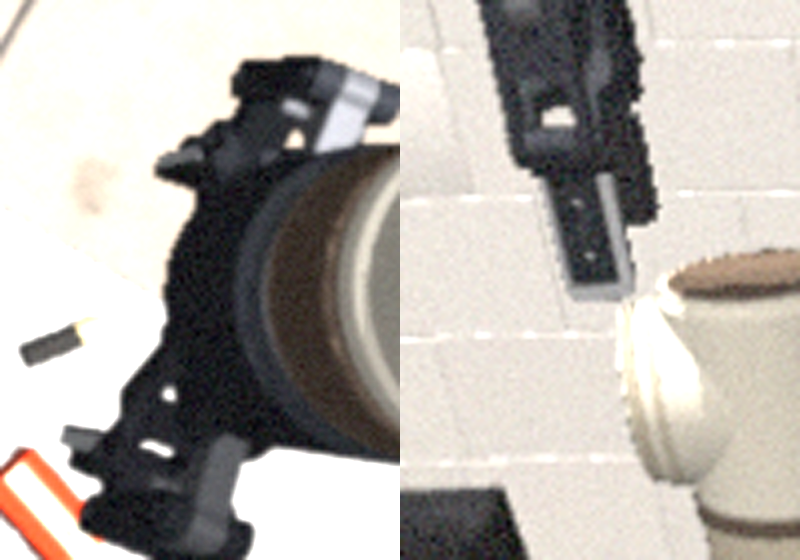

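```bash
python3 -m inch '0.007 0.005 0.03 0 0 0 -1; 0 0 0.06 0 0 0 -1; 0 0 0.06 0 0 0 -1; 0 0 0.05 0 0 0 -1; 0 0 0.04 0 0 0 -1; 0 0 0.02 0 0 0 -1; 0 0 0 0 0 0 -1'
python3 - <<'E'
from h import *
s,M=st();print(shift(np.array([437.3,-163,s["position"][2]])-s["position"]))
I=[]
for n,x,y in(("top",330,190),("scene",110,130)):
    a=arm.snapshot(n)[:,:,::-1].copy();cv2.imwrite(f"pics/{n}3.png",a);I.append(cv2.convertScaleAbs(cv2.resize(a[y:y+140,x:x+100],None,fx=4,fy=4,interpolation=cv2.INTER_CUBIC),alpha=1.6))
cv2.imwrite("pics/f.png",np.hstack(I))
E
```

```text
time: 3.55
position: [437.2, -159.4, 131.9]
tcp_rot: [-2.576, -1.79, 0.005]
ft_force: [-0.6, 0.9, 0.5]
grip_width: 85.6
t 3.55 pos [ 437.2 -159.4  131.9] F [-0.6  0.9  0.5] T [-0.01 -0.02  0.02] w 85.6 j [-0.35  0.22 -0.19  1.17  0.    1.58]
yaw_x 69.6 z [-0.005  0.002 -1.   ]
[-3.34361302e-03  1.32754962e-03 -7.79157042e-06]
```

View pics/f.png

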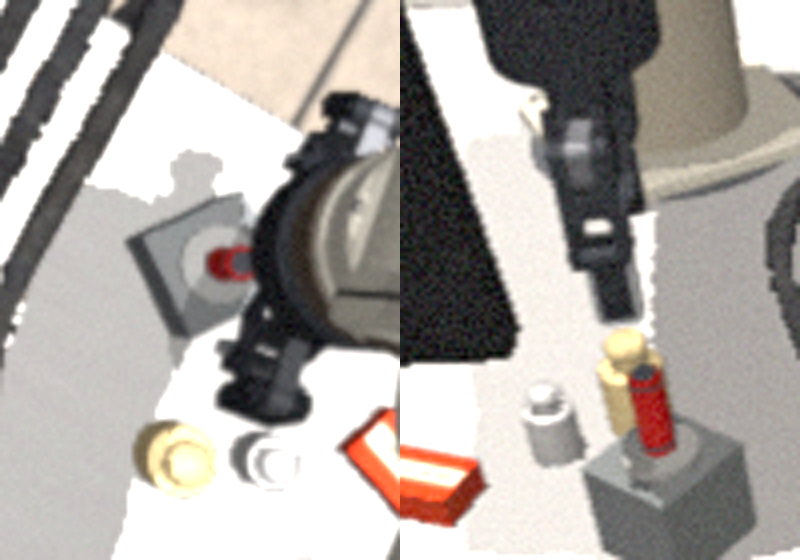

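```bash
python3 - <<'E'
from h import *
for z in(132,145,160,175):print(z,proj("scene",[[437+.937*47,-159.4-.35*47,z]]),proj("top",[[437,-159.4,z]]))
st()
E
python3 -m inch '-0.003 0.001 0 0 0 0 -1; 0 0 0 0 0 0 -1; 0 0 0 0 0 0 -1'; python3 -c "
from h import *
s,M=st();print(shift(np.array([437.3,-163,s['position'][2]])-s['position']))"
```

```text
132 [[170.26938955 230.63280617]] [[390.16428566 255.27990051]]
145 [[169.06864979 225.38937577]] [[391.71910035 255.19762631]]
160 [[167.65239664 219.20101917]] [[393.57158025 255.0996148 ]]
175 [[166.20205757 212.85943494]] [[395.48989117 254.99813616]]
t 3.65 pos [ 439.3 -160.6  134.4] F [ 0.9  0.2 -0.6] T [ 0.05 -0.05  0.01] w 85.6 j [-0.35  0.21 -0.19  1.17  0.    1.58]
yaw_x 69.5 z [ 0.  0. -1.]
time: 4.03
position: [439.1, -164.9, 134.6]
tcp_rot: [2.582, 1.788, 0.001]
ft_force: [0.8, 0.4, -0.0]
grip_width: 85.4
t 4.03 pos [ 439.1 -164.9  134.6] F [ 0.8  0.4 -0. ] T [-0.01 -0.05 -0.04] w 85.4 j [-0.36  0.21 -0.19  1.17  0.    1.57]
yaw_x 69.4 z [ 0.001 -0.    -1.   ]
[ 1.13899502e-03 -2.33306269e-03 -2.70230382e-06]
```

Visible fingertips are about 45 mm above the stated TCP with the jaws open. I'm still clear of the pin here, so I'll close the fingers briefly to check where the tips really are.

```bash
python3 -m inch '0.001 -0.002 0 0 0 0 1; 0 0 0 0 0 0 1; 0 0 0 0 0 0 1; 0 0 0 0 0 0 1; 0 0 0 0 0 0 1; 0 0 0 0 0 0 1' 40
python3 - <<'E'
from h import *
s,M=st();print(shift(np.array([437.3,-163,s["position"][2]])-s["position"]))
I=[]
for n,x,y in(("top",330,190),("scene",110,130)):
    a=arm.snapshot(n)[:,:,::-1].copy();cv2.imwrite(f"pics/{n}4.png",a);I.append(cv2.convertScaleAbs(cv2.resize(a[y:y+140,x:x+100],None,fx=4,fy=4,interpolation=cv2.INTER_CUBIC),alpha=1.6))
cv2.imwrite("pics/g.png",np.hstack(I))
P=s["position"]
for z in(0,13,26,39):print(z,proj("scene",P+[0,0,z]))
E
```

```text
time: 4.78
position: [437.2, -163.0, 134.0]
tcp_rot: [-2.583, -1.789, 0.0]
ft_force: [0.4, -0.1, 0.6]
grip_width: 0.0
t 4.78 pos [ 437.2 -163.   134. ] F [ 0.4 -0.1  0.6] T [ 0.03  0.03 -0.03] w 0.0 j [-0.36  0.21 -0.19  1.17 -0.    1.57]
yaw_x 69.4 z [-0.  0. -1.]
[ 5.36700925e-05  6.61848421e-05 -4.13950706e-09]
0 [[168.60467446 215.91837486]]
13 [[167.44173305 210.75767941]]
26 [[166.25597187 205.49275963]]
39 [[165.04673545 200.12052406]]
```

View pics/g.png

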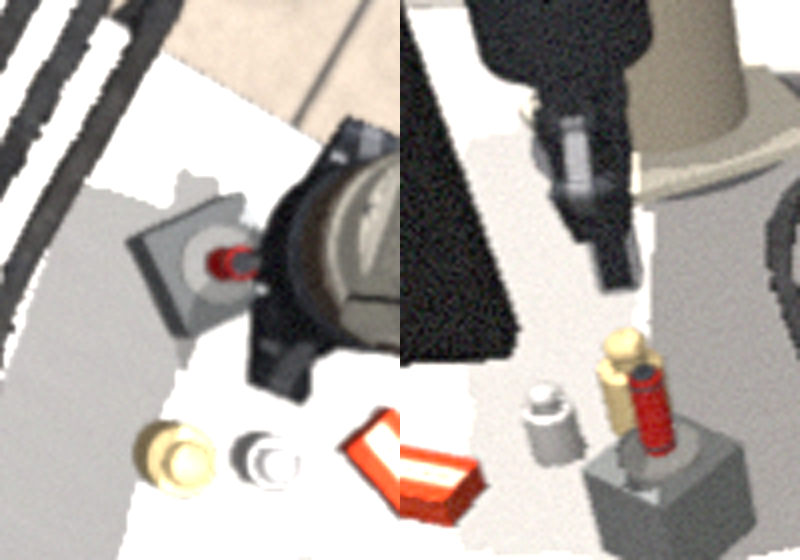

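With the jaws shut the tips show at (165,202), about 34 mm above the stated TCP. I'll open, lower in stages and judge by the picture.

```bash
python3 -m inch '0 0 0 0 0 0 -1; 0 0 0 0 0 0 -1; 0 0 0 0 0 0 -1; 0 0 0 0 0 0 -1; 0 0 0 0 0 0 -1; 0 0 0.03 0 0 0 -1; 0 0 0.03 0 0 0 -1; 0 0 0 0 0 0 -1; 0 0 0 0 0 0 -1' 40
python3 - <<'E'
from h import *
s,M=st();print(shift(np.array([437.3,-163,s["position"][2]])-s["position"]))
I=[]
for n,x,y in(("top",330,190),("scene",110,130)):
    a=arm.snapshot(n)[:,:,::-1].copy();cv2.imwrite(f"pics/{n}5.png",a);I.append(cv2.convertScaleAbs(cv2.resize(a[y:y+140,x:x+100],None,fx=4,fy=4,interpolation=cv2.INTER_CUBIC),alpha=1.6))
cv2.imwrite("pics/i.png",np.hstack(I))
P=s["position"]
for z in(0,13,26,39,50):print(z,proj("scene",P+M[:,1]*47+[0,0,z]))
E
```

```text
time: 6.0
position: [437.8, -163.2, 74.9]
tcp_rot: [2.582, 1.788, 0.001]
ft_force: [0.2, 0.0, 0.0]
grip_width: 85.0
t 6.0 pos [ 437.8 -163.2   74.9] F [0.2 0.  0. ] T [ 0.01 -0.03  0.01] w 85.0 j [-0.36  0.27 -0.29  1.01  0.    1.57]
yaw_x 69.4 z [ 0.001 -0.    -1.   ]
[ 4.11612168e-05 -5.94703675e-04 -6.29479650e-07]
0 [[173.54246877 253.37908543]]
13 [[172.4216263  248.58165798]]
26 [[171.27854506 243.6864829 ]]
39 [[170.11257538 238.69062119]]
50 [[169.1076093 234.3824507]]
```

View pics/i.png

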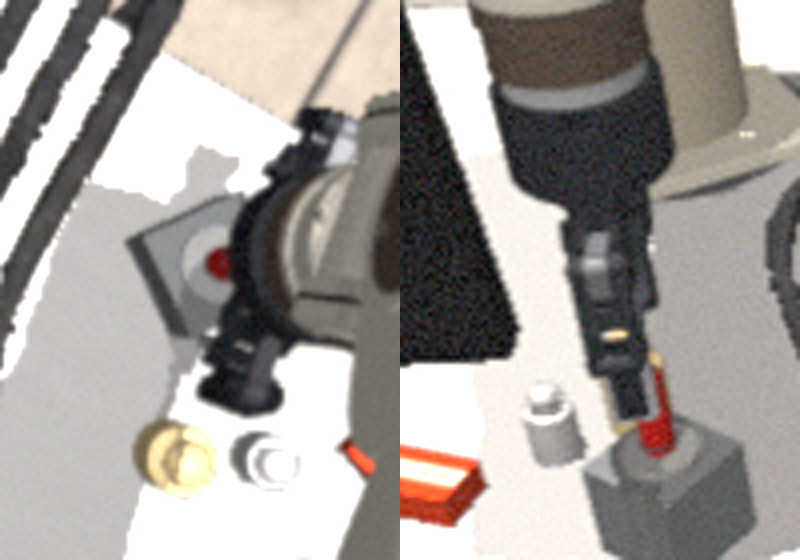

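The near fingertip is at (169,234), which puts it at z of about 120, only at the top of the handle. I'll go 20 mm lower and look again.

```bash
python3 -m inch '0 0 0.01 0 0 0 -1; 0 0 0.01 0 0 0 -1; 0 0 0 0 0 0 -1' 40
cat > v.py <<'E'
from h import *
import sys
s,M=st()
I=[];k=sys.argv[1];c=[int(a) for a in sys.argv[2:6]]
for n,x,y in(("top",c[0],c[1]),("scene",c[2],c[3])):
    a=arm.snapshot(n)[:,:,::-1].copy();cv2.imwrite(f"pics/{n}{k}.png",a);I.append(cv2.convertScaleAbs(cv2.resize(a[y:y+140,x:x+100],None,fx=4,fy=4,interpolation=cv2.INTER_CUBIC),alpha=1.6))
cv2.imwrite(f"pics/z{k}.png",np.hstack(I))
E
python3 v.py 6 330 190 110 130
```

```text
time: 6.48
position: [436.1, -162.6, 52.9]
tcp_rot: [-2.581, -1.788, 0.002]
ft_force: [0.4, 0.0, -0.4]
grip_width: 85.0
t 6.47 pos [ 436.1 -162.6   52.9] F [ 0.4  0.  -0.4] T [ 0.01  0.06 -0.11] w 85.0 j [-0.36  0.29 -0.32  0.96  0.    1.57]
yaw_x 69.4 z [-0.002  0.001 -1.   ]
```

View pics/z6.png

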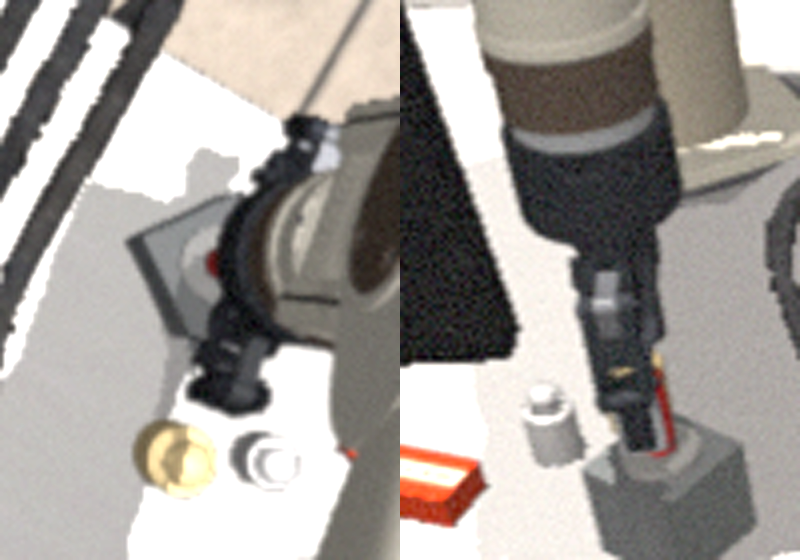

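```bash
python3 -m inch '0 0 0.008 0 0 0 -1; 0 0 0.007 0 0 0 -1; 0 0 0 0 0 0 -1' 40
python3 v.py 7 330 190 110 130
```

```text
time: 6.95
position: [436.5, -162.7, 38.2]
tcp_rot: [-2.581, -1.788, 0.002]
ft_force: [-0.6, 0.6, 0.0]
grip_width: 85.4
t 6.95 pos [ 436.5 -162.7   38.2] F [-0.6  0.6  0. ] T [-0.   -0.01  0.  ] w 85.4 j [-0.36  0.31 -0.34  0.92 -0.    1.57]
yaw_x 69.4 z [-0.002  0.001 -1.   ]
```

View pics/z7.png

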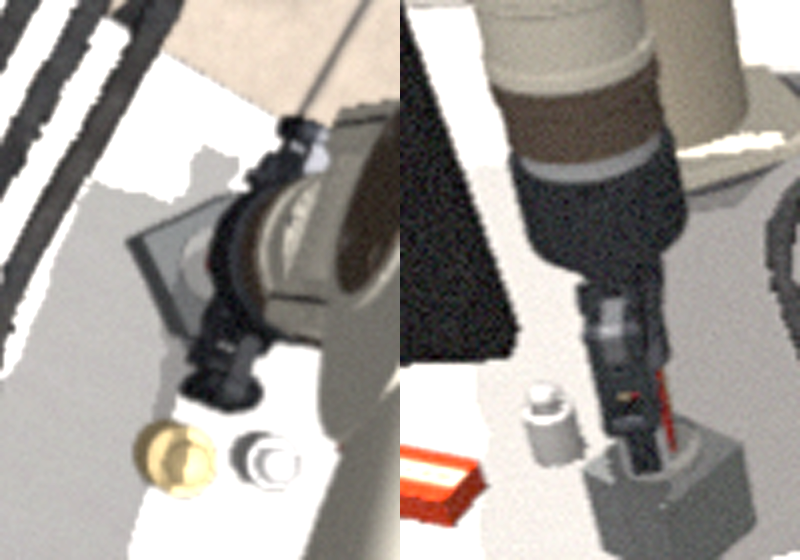

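The near fingertip is at (171,248), z about 89, so the shut pads will sit near mid-handle. Closing now.

```bash
python3 -m inch '0 0 0 0 0 0 1; 0 0 0 0 0 0 1; 0 0 0 0 0 0 1; 0 0 0 0 0 0 1; 0 0 0 0 0 0 1; 0 0 0 0 0 0 1' 60
python3 v.py 8 330 190 110 130
```

```text
time: 7.8
position: [437.2, -163.0, 39.2]
tcp_rot: [2.583, 1.789, 0.0]
ft_force: [-1.4, 0.4, 3.2]
grip_width: 17.1
t 7.8 pos [ 437.2 -163.    39.2] F [-1.4  0.4  3.2] T [ 0.08  0.25 -0.01] w 17.1 j [-0.36  0.31 -0.34  0.92 -0.    1.57]
yaw_x 69.4 z [ 0. -0. -1.]
```

View pics/z8.png

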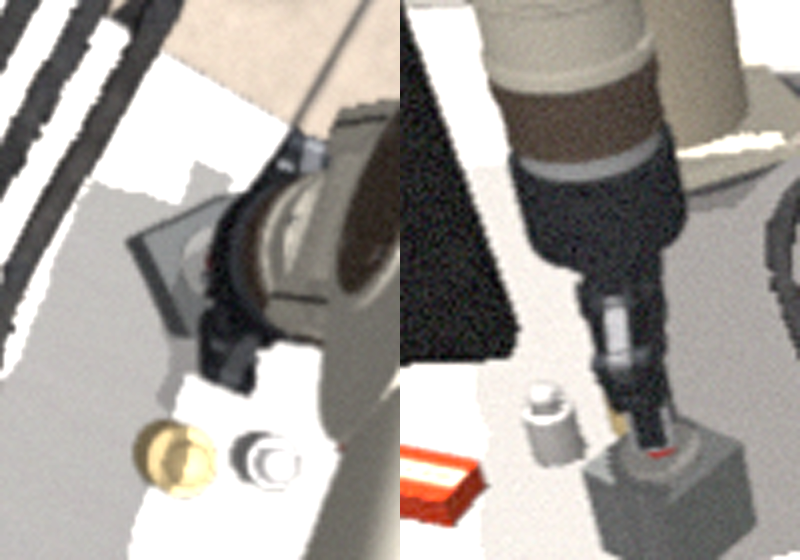

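Grip width is 17.1 mm on the handle, with a bit of red showing just below the pads at (174,243). I'll lift it.

```bash
python3 -m inch '0 0 -0.01 0 0 0 1; 0 0 -0.02 0 0 0 1; 0 0 -0.04 0 0 0 1; 0 0 -0.05 0 0 0 1; 0 0 -0.03 0 0 0 1; 0 0 -0.01 0 0 0 1; 0 0 0 0 0 0 1'
python3 v.py 9 340 170 110 90; python3 -c "
from h import *
s,M=st();print(shift(np.array([617.2,218.5,s['position'][2]])-s['position']))"
```

```text
time: 8.78
position: [437.2, -163.0, 198.8]
tcp_rot: [2.583, 1.789, 0.0]
ft_force: [0.4, 0.0, -1.6]
grip_width: 16.6
t 8.78 pos [ 437.2 -163.   198.8] F [ 0.4  0.  -1.6] T [-0.01  0.    0.01] w 16.6 j [-0.36  0.17 -0.07  1.33  0.    1.57]
yaw_x 69.4 z [ 0. -0. -1.]
t 8.88 pos [ 436.2 -162.6  197.4] F [ 0.   0.5 -2.4] T [-0.01  0.03  0.04] w 16.7 j [-0.36  0.17 -0.07  1.33 -0.    1.57]
yaw_x 69.4 z [-0.003  0.001 -1.   ]
[ 4.20445707e-01  3.54243691e-02 -1.18345959e-04]
```

View pics/z9.png

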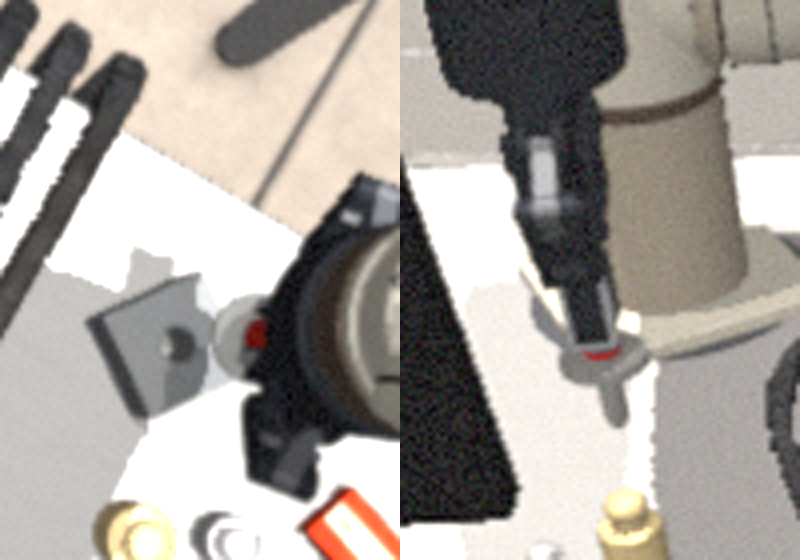

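The pin is out of the stand and hanging straight, with the shaft tip at (265,197). Next I carry it over the left bore.

```bash
python3 -m inch '0.02 0.0014 0 0 0 0 1; 0.045 0.004 0 0 0 0 1; 0.05 0.0045 0 0 0 0 1; 0.05 0.0045 0 0 0 0 1; 0.05 0.0045 0 0 0 0 1; 0.05 0.0045 0 0 0 0 1; 0.05 0.004 0 0 0 0 1; 0.045 0.004 0 0 0 0 1; 0.035 0.003 0 0 0 0 1; 0.02 0.001 0 0 0 0 1; 0.005 0 0 0 0 0 1; 0 0 0 0 0 0 1; 0 0 0 0 0 0 1'
python3 v.py 10 170 110 310 130; python3 -c "
from h import *
s,M=st();print(shift(np.array([617.2,218.5,s['position'][2]])-s['position']))
P=s['position'];print(proj('scene',P-[0,0,15.2]),proj('top',P-[0,0,15.2]))"
```

```text
time: 10.5
position: [617.7, 216.6, 198.8]
tcp_rot: [-2.584, -1.787, 0.002]
ft_force: [0.1, -0.4, -1.9]
grip_width: 17.0
t 10.5 pos [617.7 216.6 198.8] F [ 0.1 -0.4 -1.9] T [ 0.05 -0.03  0.01] w 17.0 j [ 0.34  0.56  0.5   1.51 -0.    2.27]
yaw_x 69.3 z [-0.001 -0.001 -1.   ]
t 10.6 pos [617.9 216.7 199.3] F [ 0.3  0.2 -1.5] T [ 0.03 -0.02  0.01] w 16.4 j [ 0.34  0.56  0.5   1.51 -0.    2.27]
yaw_x 69.3 z [ 0. -0. -1.]
[ 1.42397279e-03 -1.28679332e-03 -2.33754945e-07]
[[374.59440133 179.1679976 ]] [[199.6331524  156.81776385]]
```

View pics/z10.png

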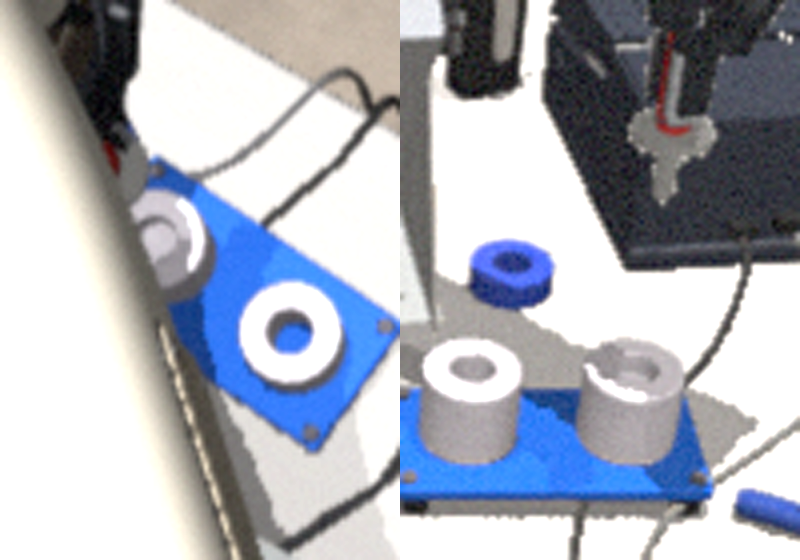

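The tip is at (375.5,180), where I predicted it. I'll lower until the tip is about 15 mm above the mouth.

```bash
python3 -m inch '0.0014 -0.0013 0.02 0 0 0 1; 0 0 0.04 0 0 0 1; 0 0 0.025 0 0 0 1; 0 0 0.01 0 0 0 1; 0 0 0 0 0 0 1; 0 0 0 0 0 0 1'
python3 v.py 11 170 110 310 130; python3 -c "
from h import *
s,M=st();print(shift(np.array([617.2,218.5,s['position'][2]])-s['position']))
P=s['position'];print(proj('scene',P-[0,0,15.2]),proj('scene',[617.2,218.5,72]))"
```

```text
time: 11.35
position: [618.4, 219.7, 105.8]
tcp_rot: [2.582, 1.788, 0.005]
ft_force: [0.2, 0.7, -0.6]
grip_width: 16.4
t 11.35 pos [618.4 219.7 105.8] F [ 0.2  0.7 -0.6] T [-0.   -0.01 -0.03] w 16.4 j [ 0.34  0.6   0.31  1.29 -0.    2.27]
yaw_x 69.4 z [ 0.003  0.001 -1.   ]
t 11.45 pos [618.4 219.8 105.7] F [-0.2 -0.2 -1.7] T [-0.02  0.02  0.03] w 16.9 j [ 0.34  0.6   0.31  1.29 -0.    2.27]
yaw_x 69.4 z [ 0.003  0.001 -1.   ]
[-1.62012054e-03 -6.23373454e-04 -4.51555671e-06]
[[369.89574232 215.15889917]] [[368.00702585 221.71445167]]
```

View pics/z11.png

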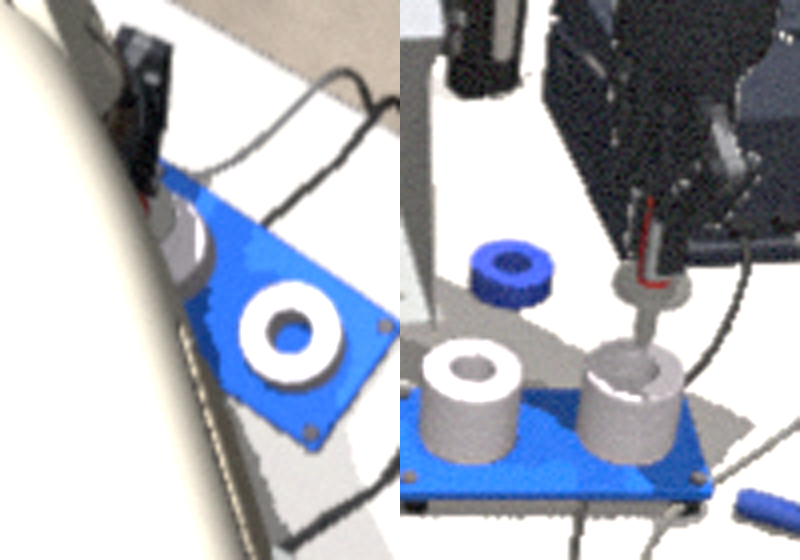

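The tip at (370.7,216) is about 1.6 mm right of the bore line. I'll correct that and lower into the left bore.

```bash
python3 -m inch '-0.003 -0.001 0 0 0 0 1; 0 0 0 0 0 0 1; 0 0 0.008 0 0 0 1; 0 0 0.008 0 0 0 1; 0 0 0.004 0 0 0 1; 0 0 0 0 0 0 1'
python3 v.py 12 170 110 310 130
```

```text
time: 12.2
position: [614.8, 216.9, 83.1]
tcp_rot: [-2.582, -1.789, 0.002]
ft_force: [0.5, -1.3, -2.5]
grip_width: 16.2
t 12.2 pos [614.8 216.9  83.1] F [ 0.5 -1.3 -2.5] T [-0.06  0.04 -0.02] w 16.2 j [0.34 0.6  0.27 1.24 0.   2.27]
yaw_x 69.4 z [-0.001 -0.001 -1.   ]
```

View pics/z12.png

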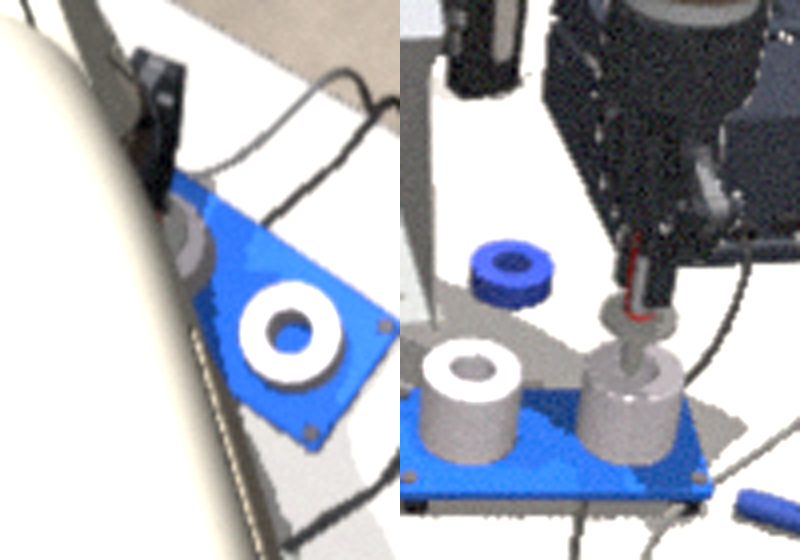

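The tip is inside the mouth at about (368,222), roughly centred. I'll lower slowly while watching the force.

```bash
python3 -m inch '0 0 0.003 0 0 0 1; 0 0 0.003 0 0 0 1; 0 0 0.001 0 0 0 1; 0 0 0 0 0 0 1'; python3 -m inch '0 0 0.0015 0 0 0 1; 0 0 0 0 0 0 1'; python3 -m inch '0 0 0.0015 0 0 0 1; 0 0 0 0 0 0 1'
```

```text
time: 12.8
position: [615.2, 217.0, 76.9]
tcp_rot: [-2.583, -1.789, 0.0]
ft_force: [0.1, -0.2, -2.6]
grip_width: 16.1
time: 13.05
position: [615.2, 217.0, 75.4]
tcp_rot: [-2.583, -1.789, 0.0]
ft_force: [-0.6, 0.0, -2.2]
grip_width: 16.7
time: 13.3
position: [615.2, 217.0, 73.8]
tcp_rot: [-2.583, -1.789, 0.001]
ft_force: [0.1, 0.1, -1.8]
grip_width: 16.5
```

```bash
python3 -m inch '0 0 0.001 0 0 0 1; 0 0 0 0 0 0 1'; python3 -m inch '0 0 0.001 0 0 0 1; 0 0 0 0 0 0 1';python3 v.py 13 170 110 310 130
```

```text
time: 13.55
position: [615.4, 217.1, 73.3]
tcp_rot: [2.583, 1.789, 0.001]
ft_force: [-0.2, 0.2, 0.3]
grip_width: 16.4
time: 13.8
position: [615.5, 217.2, 73.1]
tcp_rot: [2.582, 1.789, 0.002]
ft_force: [-2.8, 0.4, 4.0]
grip_width: 16.6
t 13.8 pos [615.5 217.2  73.1] F [-2.8  0.4  4. ] T [-0.15  0.52 -0.02] w 16.6 j [0.34 0.61 0.25 1.21 0.   2.27]
yaw_x 69.4 z [ 0.001  0.001 -1.   ]
```

View pics/z13.png

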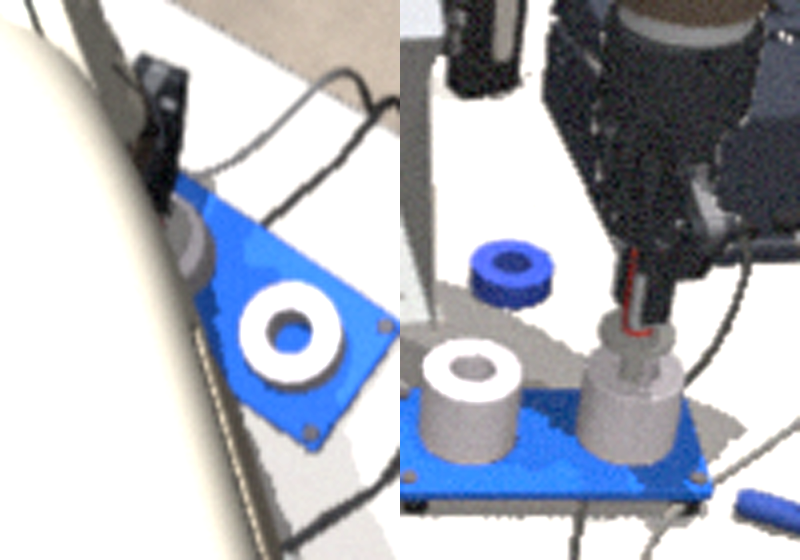

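Contact came at TCP 73.2 (4 N up), with the collar standing about 22 mm above the bush, so the left bore is blind. I'll hold, then withdraw and move to the right bore.

```bash
python3 -m inch '0 0 0 0 0 0 1; 0 0 0 0 0 0 1; 0 0 0 0 0 0 1; 0 0 0 0 0 0 1; 0 0 0 0 0 0 1; 0 0 0 0 0 0 1; 0 0 0 0 0 0 1; 0 0 0 0 0 0 1; 0 0 0 0 0 0 1; 0 0 0 0 0 0 1'
python3 -m inch '0 0 -0.005 0 0 0 1; 0 0 -0.01 0 0 0 1; 0 0 -0.015 0 0 0 1; 0 0 -0.01 0 0 0 1; 0 0 0 0 0 0 1; -0.015 -0.0035 0 0 0 0 1; -0.03 -0.007 0 0 0 0 1; -0.028 -0.0067 0 0 0 0 1; -0.0138 -0.003 0 0 0 0 1; 0 0 0 0 0 0 1; 0 0 0 0 0 0 1'
python3 v.py 14 200 130 280 130;python3 -c "
from h import *
s,M=st();print(shift(np.array([566.5,143.4,s['position'][2]])-s['position']))
P=s['position'];print(proj('scene',P-[0,0,15.2]),proj('scene',[567,143.9,72]))"
```

```text
time: 15.15
position: [615.6, 217.2, 73.1]
tcp_rot: [2.582, 1.789, 0.002]
ft_force: [-1.8, -0.8, 5.5]
grip_width: 16.4
time: 16.52
position: [566.7, 143.6, 112.1]
tcp_rot: [2.582, 1.789, 0.002]
ft_force: [0.5, 0.1, -2.4]
grip_width: 16.7
t 16.52 pos [566.7 143.6 112.1] F [ 0.5  0.1 -2.4] T [ 0.02  0.02 -0.03] w 16.7 j [0.25 0.45 0.09 1.21 0.   2.18]
yaw_x 69.4 z [ 0.001  0.001 -1.   ]
t 16.62 pos [566.5 143.7 112. ] F [-0.5 -0.3 -1.3] T [-0.01 -0.    0.01] w 16.7 j [0.25 0.45 0.09 1.21 0.   2.18]
yaw_x 69.5 z [ 0.001  0.    -1.   ]
[-3.21130991e-04  1.25614687e-04 -1.23190102e-07]
[[327.79871039 212.44778253]] [[327.26067125 221.43454099]]
```

View pics/z14.png

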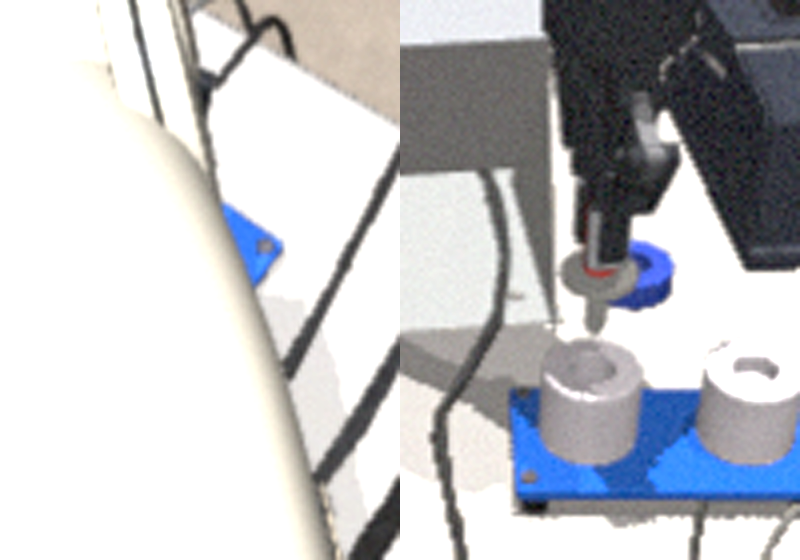

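The tip at (328.6,212) is about 2 mm right of where it should be. I'll correct and lower into the mouth.

```bash
python3 -m inch '-0.0015 -0.0004 0.006 0 0 0 1; 0 0 0.01 0 0 0 1; 0 0 0.01 0 0 0 1; 0 0 0.004 0 0 0 1; 0 0 0 0 0 0 1; 0 0 0 0 0 0 1'
python3 v.py 15 200 130 280 130
```

```text
time: 17.38
position: [565.3, 141.7, 82.3]
tcp_rot: [2.582, 1.789, 0.001]
ft_force: [0.2, 0.3, -1.8]
grip_width: 16.8
t 17.38 pos [565.3 141.7  82.3] F [ 0.2  0.3 -1.8] T [-0.03  0.06 -0.02] w 16.8 j [0.25 0.47 0.04 1.14 0.   2.18]
yaw_x 69.4 z [ 0.001  0.    -1.   ]
```

View pics/z15.png

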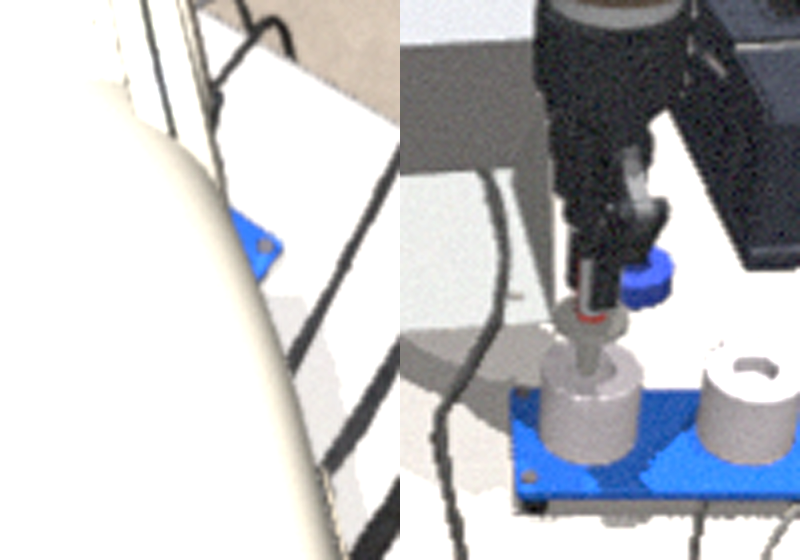

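```bash
python3 -m inch '0.0015 0.0005 0 0 0 0 1; 0 0 0.004 0 0 0 1; 0 0 0.004 0 0 0 1; 0 0 0.004 0 0 0 1; 0 0 0 0 0 0 1';python3 -m inch '0 0 0.004 0 0 0 1; 0 0 0.004 0 0 0 1; 0 0 0.004 0 0 0 1; 0 0 0.002 0 0 0 1; 0 0 0 0 0 0 1'; python3 -m inch '0 0 0.002 0 0 0 1; 0 0 0 0 0 0 1'
```

```text
time: 18.1
position: [565.5, 142.7, 69.3]
tcp_rot: [-2.582, -1.788, 0.002]
ft_force: [0.2, 0.2, -2.4]
grip_width: 16.3
time: 18.73
position: [565.8, 142.8, 55.7]
tcp_rot: [-2.583, -1.789, 0.001]
ft_force: [0.0, -0.4, -2.1]
grip_width: 16.7
time: 18.98
position: [565.9, 142.8, 53.9]
tcp_rot: [-2.583, -1.789, 0.0]
ft_force: [-0.2, 0.7, -1.7]
grip_width: 16.8
```

```bash
python3 v.py 16 200 130 280 130
```

```text
t 18.98 pos [565.9 142.8  53.9] F [-0.2  0.7 -1.7] T [-0.07 -0.03 -0.01] w 16.8 j [ 0.25  0.5   0.    1.08 -0.    2.18]
yaw_x 69.4 z [-0. -0. -1.]
```

View pics/z16.png

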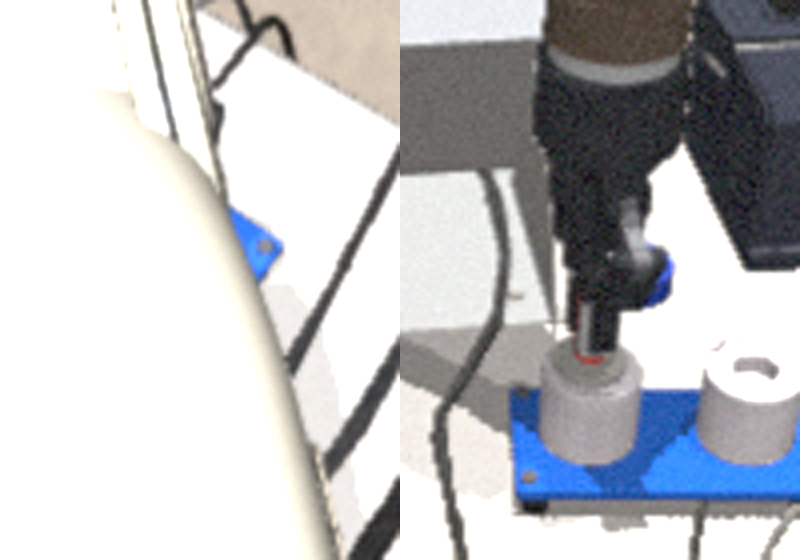

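The pin is well past blind depth and the collar is almost on the bush. I'll ease it down to contact.

```bash
python3 -m inch '0 0 0.0015 0 0 0 1; 0 0 0 0 0 0 1'; python3 -m inch '0 0 0.001 0 0 0 1; 0 0 0 0 0 0 1';  python3 -m inch '0 0 0.001 0 0 0 1; 0 0 0 0 0 0 1'
```

```text
time: 19.32
position: [565.8, 142.8, 52.3]
tcp_rot: [-2.582, -1.789, 0.0]
ft_force: [0.1, 0.4, -1.5]
grip_width: 16.7
time: 19.58
position: [565.9, 142.8, 51.4]
tcp_rot: [-2.583, -1.789, 0.0]
ft_force: [-0.1, -0.1, -1.8]
grip_width: 16.5
time: 19.82
position: [566.1, 142.9, 51.2]
tcp_rot: [2.582, 1.789, 0.001]
ft_force: [-2.2, -0.5, 2.3]
grip_width: 16.7
```

Contact at TCP 51.2, so the collar is on the right bush, which is the through bore. I'll hold, release and check.

```bash
python3 -m inch '0 0 0 0 0 0 1; 0 0 0 0 0 0 1; 0 0 0 0 0 0 1; 0 0 0 0 0 0 1; 0 0 0 0 0 0 1; 0 0 0 0 0 0 1; 0 0 0 0 0 0 1; 0 0 0 0 0 0 1; 0 0 0 0 0 0 1; 0 0 0 0 0 0 1'
python3 -m inch '0 0 0 0 0 0 0.4; 0 0 0 0 0 0 0.1; 0 0 0 0 0 0 0; 0 0 0 0 0 0 0; 0 0 0 0 0 0 0; 0 0 0 0 0 0 0' 20
python3 v.py 17 200 130 280 130
```

```text
time: 21.08
position: [566.1, 142.9, 51.1]
tcp_rot: [2.582, 1.789, 0.001]
ft_force: [-3.2, 0.1, 6.0]
grip_width: 16.4
time: 21.82
position: [566.0, 142.8, 50.5]
tcp_rot: [2.583, 1.789, 0.0]
ft_force: [-0.2, -1.0, 0.2]
grip_width: 42.9
t 21.82 pos [566.  142.8  50.5] F [-0.2 -1.   0.2] T [-0.03  0.07 -0.06] w 42.9 j [ 0.25  0.5  -0.    1.07 -0.    2.18]
yaw_x 69.4 z [ 0. -0. -1.]
```

View pics/z17.png

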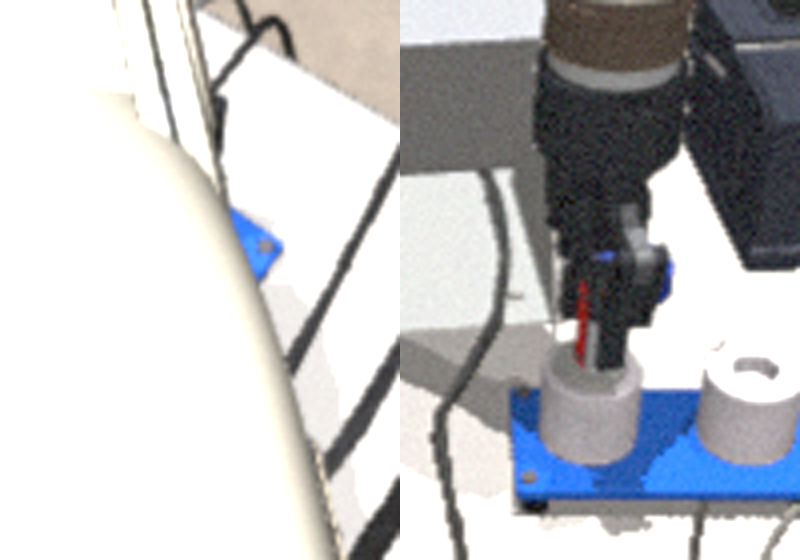

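The pin is free, upright and seated, and the jaws are clear of it. Retracting straight up.

```bash
python3 -m inch '0 0 -0.01 0 0 0 0; 0 0 -0.02 0 0 0 0; 0 0 -0.03 0 0 0 0; 0 0 -0.04 0 0 0 0; 0 0 -0.05 0 0 0 0; 0 0 -0.05 0 0 0 0; 0 0 -0.03 0 0 0 0; 0 0 0 0 0 0 0; 0 0 0 0 0 0 0; 0 0 0 0 0 0 0; 0 0 0 0 0 0 0'
python3 v.py 18 200 130 280 130
```

```text
time: 23.3
position: [565.4, 142.7, 279.2]
tcp_rot: [-2.582, -1.788, 0.004]
ft_force: [0.2, 0.5, -0.4]
grip_width: 42.8
t 23.3 pos [565.4 142.7 279.2] F [ 0.2  0.5 -0.4] T [ 0.    0.04 -0.04] w 42.8 j [0.25 0.4  0.45 1.62 0.   2.18]
yaw_x 69.4 z [-0.003 -0.001 -1.   ]
```

View pics/z18.png

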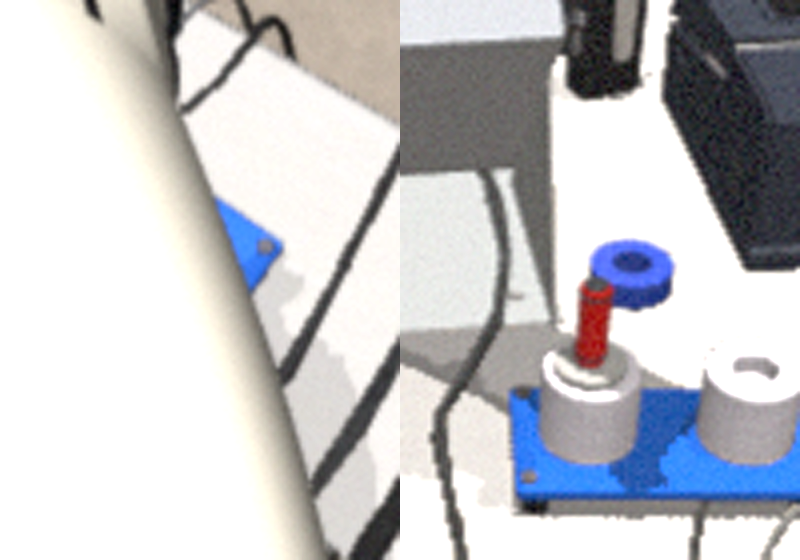

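The pin stands upright in the right bush, handle at about (328,210), with its collar flat on the top face and the gripper well clear.

```bash
python3 -c "
from station import arm
print(arm.hand_in())"
```

```text
the job is handed in; nothing more can be done
None
```

The probe pin is standing in the right bore, the one drilled right through, with its collar resting on the bush. I handed the job in at about 23 s of the 59 s allowed.

- **Left bore, tried first:** the pin stopped with its collar about 22 mm above the bush. The contact force was about 4–5 N, and I held it there for more than 1 s, so this bore is blind.
- **Right bore, tried second:** the pin went in until the collar touched the bush, 22 mm deeper than in the left. I held it there for more than 1 s, then released it.
- **Last checks:** after I drew the arm straight up, the scene picture showed the pin upright with its collar flat on the right bush. The gripper was clear and the wrist force was near zero. The top camera could not confirm this because the arm blocked its view.

**Disagreement in the measurements:** the camera pictures put the fingertips about 35 mm higher than the reported TCP (tool point) height. I set the grasp height from the pictures instead. Depths were measured from the TCP height with the pin seated in its stand, and both contacts came where that predicted: 73.2 mm in the left bore and 51.2 mm in the right.

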